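Take the leaf plaque down from the hanging rack

TASK

The leaf-shaped glass plaque (the one with the pointed end) hangs on the sloping rack by a lip hooked over the upper rail. Swing its lower end up until it is about level with the lip still on the rail, then lift the lip off the rail, and lay the plaque, glass strips up, in the middle of the white board with its length along the board's length. Set it down rather than dropping it, and leave the square-ended plaque hanging as it is.

Things in the scene. Friction and masses are not known exactly. Their poses are not given: they have to be found in the camera images.
- leaf (a point): Leaf plaque: ceramic plate 184 x 52 x 8 mm with glass strips; sides parallel but the last 46 mm taper to a point. Point: middle of the plate. x to the lip end (uphill, far from robot), y across, z out of the face. Starts at 30 degrees slope. Below the plate: lip at x +84 to +92, feet at x -31 to -41, y +-15, both 20 mm tall: laid down, the point is 24 mm up. Pinch across the 52 mm near x -30, clear of the bars.
- ledge (a point): Rack: two level steel bars, 12 mm thick, with wooden end frames at y +-180 (not higher). Point: middle of the upper bar, on its axis, 150 mm above the table; y along it, z up. Lower bar: 64 mm nearer the robot (-x), 37 mm lower. The leaf plaque hangs so that the upper bar's axis is at x +72, z -10 mm in its axes, 6 mm clear of the lip; swing about that axis, and do not let the lip drag on the bar as it lifts (it can bind).
- board_top (a point): White laying board, 280 mm long (x) by 200 mm wide (y), 8 mm thick, fixed flat on the table. Point: the centre of its top face; z up.
- square (a point): The other plaque on the rack, to be left hanging: alike, but with a square lower end, 156 mm long, 52 mm wide, 8 mm thick. Point: middle of the plate; axes as for the leaf plaque. It hangs on either side of the leaf plaque, at least 110 mm from it, centre to centre.
Mind the look-alikes: they are no part of the job. Leave any turquoise look-alike of the part that bears leaf alone.

How it is judged (in metres and radians):
On the way, in this order (a step that is already met when the one before it is completed fails the run):
1. the leaf plaque's lower end is swung up until the plaque is level within 14 degrees, its lip still hooked on the upper rail (the rail within 13 to 20 mm of its hung place under the plaque) (angle between leaf's own z axis and vertical below 0.25 rad and x of ledge in the frame of leaf between 0.052 and 0.088 m and z of ledge in the frame of leaf between -0.023 and 0.003 m), for 0.15 s.
2. the lip is lifted off: the plaque is at least 40 mm higher above the rail than when hooked (z of leaf in the frame of ledge above 0.05 m), for 0.1 s.
3. the leaf plaque is set on the board with the gripper still at it (not dropped) (z of leaf in the frame of board_top between 0.014 and 0.034 m and angle between leaf's own z axis and vertical below 0.18 rad and distance between the grasp point and leaf below 0.09 m), for 0.15 s.
At the end, for the whole second after the job is handed in: The leaf plaque lies still, face up and flat (10 degrees) on the board, its middle within 35 mm of the board's centre along and across, its length along the board's within 15 degrees (either way round); the square-ended plaque hangs within 20 mm of its start (z of leaf in the frame of board_top between 0.014 and 0.034 m and angle between leaf's own z axis and vertical below 0.18 rad and x of leaf in the frame of board_top between -0.035 and 0.035 m and y of leaf in the frame of board_top between -0.035 and 0.035 m and angle between the x axis of leaf and the x axis of board_top, either way round below 0.26 rad and linear speed of leaf_plaque below 0.02 m/s and distance of square from where it was at the start of the episode below 0.02 m); the robot touches nothing.
It fails at once if the square-ended plaque is moved by more than 20 mm (not (distance of square from where it was at the start of the episode below 0.02 m)).
It also fails if it takes over 42 s, if anything falls off the work surface, if the arm or the gripper's body presses on something with over 40 N, if the wrist force passes 120 N, or if a joint passes its speed limit or range.

ROBOT

A 6-joint arm with a two-finger parallel gripper is mounted at the origin on the work surface. World frame = base frame: x ahead of the robot, y to its left, z up, the work surface at z = 0. Lengths are in m, angles in degrees, forces in N, time in s.
With the tool pointing down it reaches from about 0.375 to 0.75 m from the base axis. Payload 9 kg.
Tool frame: the origin (TCP) lies where the fingers leave the gripper's body, on its centre line; the fingertips stand 73 mm ahead of it and the grasp point (between the pads) lies 54 mm ahead of it (robot.tip_reach is the distance from the TCP to the fingertips, in m); z points along the fingers, y is the direction in which the jaws open and shut (so a half turn about z gives the same grasp; the last joint's range is limited). The gripper opens to 85 mm and grips with 20 to 120 N. Pads are 22 mm wide; open, the fingers measure 114 mm over their backs; the gripper's body (76 mm by 85 mm) begins 54 mm behind the grasp point. The pads swing forward as they close: fully open they stand 13 mm farther back than shut.
Start: joints at [-89.192, 5.964, 5.575, 89.605, 0, 77.527], TCP at [0.138, -0.584, 0.304] pointing down, gripper open.
Joint ranges: [-171.21, 171.21], [-48.23, 106.86], [-62.78, 66.21], [-105.2, 120.99], [-86.42, 89.51], [-180, 180]. Speed limits (degrees/s): [127.2, 127.2, 147.25, 180, 180, 180].

INTERFACE

Orientations are given as [roll, pitch, yaw] about the fixed x, y, z axes, in that order (R = Rz(yaw) Ry(pitch) Rx(roll)).
In Python, from plant import robot gives the robot as it stands. Calls block until the motion is done:
- robot.move_pose(position, orientation): joint-space move of the TCP to a pose.
- robot.line_to(position, vel=0.15, rotation=None, guard=None): straight line of the TCP; rotation=None keeps the orientation; vel is the mean speed in m/s. With guard (N) it stops when the force on the tool has changed by that much, and returns True; else False.
- robot.goto_joints(angles): joint-space move.
- robot.set_gripper(opening): finger opening in m; the grip force is fixed at half the most; returns when the fingers have stopped.
- robot.pause(seconds).
- robot.ik(position, orientation): joint angles nearest the present ones, or None.
- robot.observe(): the state.
- robot.grab_frame(name): name is "scene" or "top" or "wrist"; returns the picture (400x640x3 uint8, blue, green, red); there is no depth.
- robot.get_calibration(name): a dict with "vertical_fov" (degrees; the focal length in pixels is half the picture's height over the tangent of half this angle, whatever the lens; pixels are square), "cx", "cy" (the principal point, pixels), "rvec" (rotation vector, rad) and "tvec" (3), from world to camera coordinates, as OpenCV has them. Camera axes: x right, y down, z forward; pixel columns grow to the right and rows downward; lengths in m; the calibration is good to about 2 mm. A picture is of the moment at which its call begins: read the wrist's pose just before it. get_calibration takes no time and is no camera call; for the wrist camera it gives the pose at the moment of the call.
A pose or a line that the arm cannot do raises robot.IKError and nothing moves.
- robot.job_done(): hands the job in, once; it reports no verdict.
The state is a dict: "time": time; "q": joint angles; "qvel": joint speeds; "joint_torque": joint torques, N m; "tool_pos": TCP position; "tcp_rot": TCP orientation; "ft_force": force on the tool from outside, world axes, zero at the start; "torque": the same for the moment, N m; "gripper_width": finger opening in m.
Only numpy, scipy, OpenCV 4.12 (cv2) and the standard library are available. Lean on these libraries where they do the work, as an engineer would, in place of code of your own. Each camera call takes 0.05 s, during which the arm holds its last target.

## Working session

There is one attempt and no reset: what is moved stays moved. The work goes in short steps, each a Python script; the robot and the scene stay as the last script left them, time stands still between calls to the robot, and variables do not carry over. Pictures are saved under pics/ and viewed, and the job is handed in when it is done.

```bash
ls; mkdir -p pics; python3 - <<'E'
from plant import robot
import cv2
for n in("scene","top","wrist"):
    c=robot.get_calibration(n); print(n,c)
    cv2.imwrite(f"pics/{n}0.png",robot.grab_frame(n))
s=robot.observe();print(s['time'],s['tool_pos'],s['tcp_rot'],s['ft_force'],s['gripper_width'])
E
```

```text
pics
scene {'vertical_fov': 48.83586415860037, 'cx': 318.83112034750724, 'cy': 207.0340499661236, 'rvec': array([ 0.90830243,  2.68225271, -0.79508151]), 'tvec': array([ 0.3748275 , -0.13792334,  1.17722492])}
top {'vertical_fov': 50.43335763999045, 'cx': 325.77028190121536, 'cy': 197.87441933194927, 'rvec': array([ 2.18105261, -2.1684025 ,  0.08372973]), 'tvec': array([-0.02724681,  0.47170067,  1.0818551 ])}
wrist {'vertical_fov': 60.796714275494516, 'cx': 322.55861437959635, 'cy': 197.12240598606164, 'rvec': array([-2.2779685 ,  1.80093148,  0.26586654]), 'tvec': array([-0.59899898, -0.03750295,  0.37875873])}
0.15 [ 0.13783553 -0.58377522  0.30332163] [-1.79945231e+02 -1.11347816e-02  1.32820705e+01] [-0.29344934  0.24595877 -0.23339617] 0.08552505623592464
```

View pics/scene0.png

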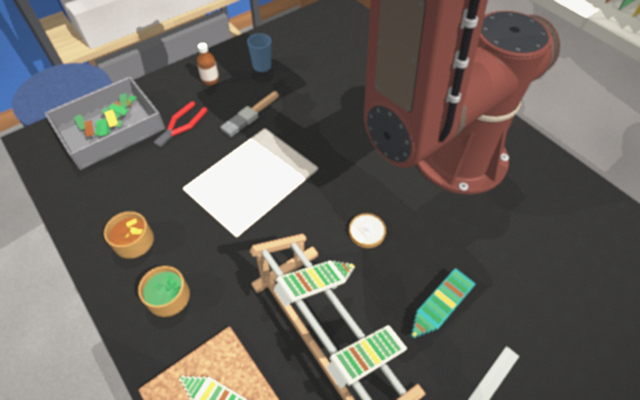

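View pics/top0.png

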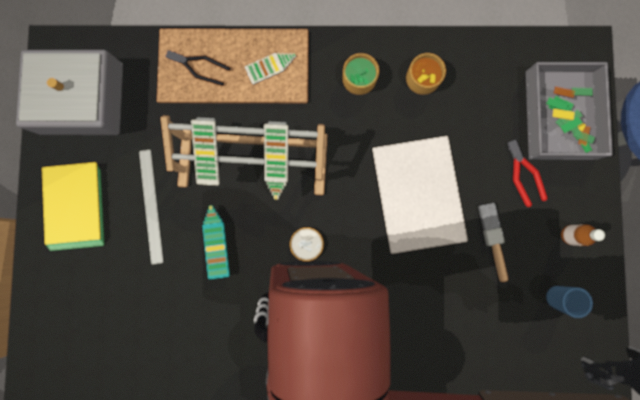

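The scene and top views show these candidates, by pixel in the top view:
- Leaf on the rack at (276,160), with its point toward the robot.
- Square plaque on the rack at (205,150).
- Turquoise leaf on the table at (216,245).
- Small leaf on the cork mat at (270,67).

I choose the one on the rack at (276,160) and check it in a close crop.

```bash
python3 - <<'E'
import cv2
a=cv2.imread("pics/top0.png");
cv2.imwrite("pics/crop1.png",cv2.resize(a[105:205,150:335],None,fx=4.3,fy=4.3,interpolation=cv2.INTER_CUBIC))
cv2.imwrite("pics/crop2.png",cv2.resize(a[125:260,360:480],None,fx=4.4,fy=4.4,interpolation=cv2.INTER_CUBIC))
b=cv2.imread("pics/scene0.png")
cv2.imwrite("pics/crop3.png",cv2.resize(b[225:400,240:435],None,fx=3.4,fy=3.4,interpolation=cv2.INTER_CUBIC))
E
```

```text
(no output)
```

View pics/crop1.png

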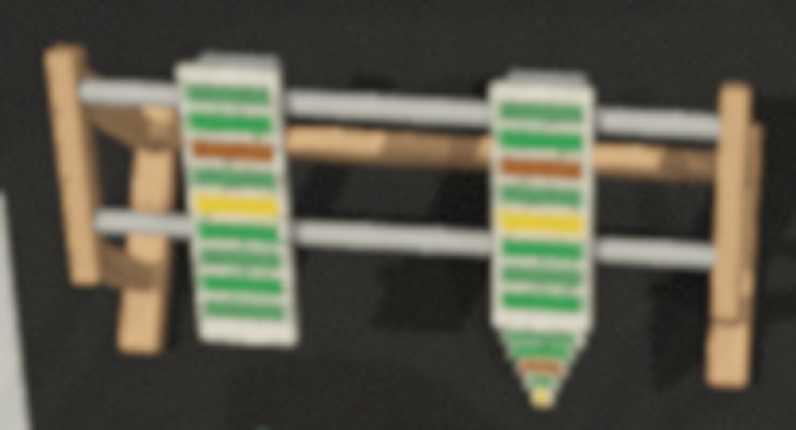

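View pics/crop3.png

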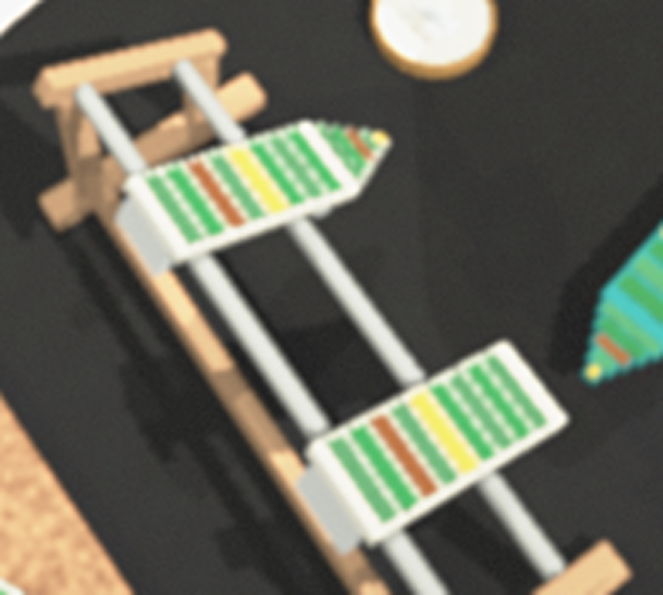

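View pics/crop2.png

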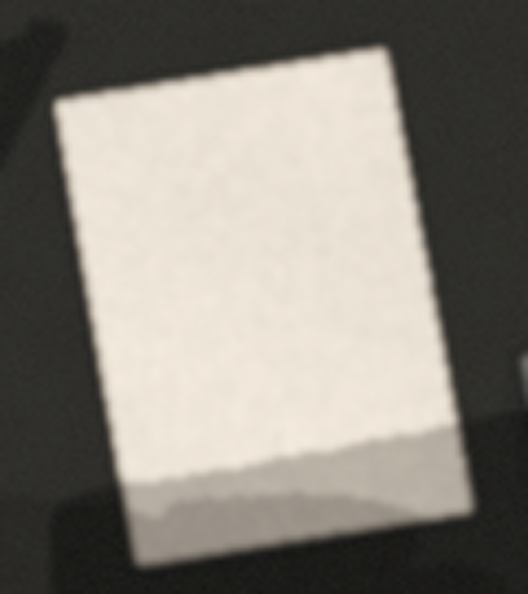

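```bash
cat > h.py <<'E'
import numpy as np, cv2
from scipy.optimize import least_squares
from scipy.spatial.transform import Rotation as R
def proj(c,P):
    f=200/np.tan(np.radians(c['vertical_fov'])/2)
    K=np.array([[f,0,c['cx']],[0,f,c['cy']],[0,0,1]])
    return cv2.projectPoints(np.asarray(P,float).reshape(-1,1,3),c['rvec'],c['tvec'],K,None)[0].reshape(-1,2)
def ray(c,uv,z):
    f=200/np.tan(np.radians(c['vertical_fov'])/2)
    Rm=cv2.Rodrigues(c['rvec'])[0]; o=-Rm.T@c['tvec'].ravel()
    d=Rm.T@np.array([(uv[0]-c['cx'])/f,(uv[1]-c['cy'])/f,1])
    return o+d*(z-o[2])/d[2]
def crop(p,s,o): return (np.array(p)+.5)/s-.5+np.array(o)
E
python3 - <<'E'
from h import *
from plant import robot
ct,cs=robot.get_calibration('top'),robot.get_calibration('scene')
def fit(P,ut,us,name):
    P=np.array(P)
    def res(v,k='ts'):
        W=(R.from_euler('ZYX',[v[3],-v[4],0]).apply(P))+v[:3]
        return np.concatenate(([(proj(ct,W)-ut).ravel()] if 't' in k else [])+([(proj(cs,W)-us).ravel()] if 's' in k else []))
    s=least_squares(res,[.6,0,.12,0,.5],loss='soft_l1')
    print(name,s.x[:3],np.degrees(s.x[3:])); print(res(s.x).reshape(-1,2).round(1).tolist())
    v=s.x; print('ledge axis at', R.from_euler('ZYX',[v[3],-v[4],0]).apply([.072,0,-.010])+v[:3])
    for k in 'ts':
        s2=least_squares(lambda w:res([w[0],w[1],.1227,w[2],np.radians(30)],k),[.6,0,0]); print(k,s2.x[:2],np.degrees(s2.x[2]),abs(s2.fun).max())
L=np.array([[92,26,4],[92,-26,4],[-46,-26,4],[-46,26,4],[-92,0,4]])/1e3
ut=crop([(492,85),(592,87),(590,328),(492,325),(542,407)],4.3,(150,105))
us=crop([(177,263),(128,182),(310,123),(358,192),(388,139)],3.4,(240,225))
fit(L,ut,us,'leaf')
S=np.array([[78,26,4],[78,-26,4],[-78,-26,4],[-78,26,4]])/1e3
ut=crop([(178,67),(279,69),(296,345),(199,341)],4.3,(150,105))
us=crop([(376,543),(310,447),(508,342),(568,418)],3.4,(240,225))
fit(S,ut,us,'square')
# board
ub=crop([(55,101),(387,47),(474,513),(135,567)],4.4,(360,125))
B=np.array([ray(ct,u,.008) for u in ub]);print(B.round(4),B.mean(0))
e=(B[1]-B[2]+B[0]-B[3])/2;print(np.linalg.norm(e),np.linalg.norm(B[0]-B[1]),np.degrees(np.arctan2(e[1],e[0])))
print(proj(cs,B))
# rack bar via points z=.15
for u in crop([(80,92),(720,123)],4.3,(150,105)): print('bar',ray(ct,u,.156))
E
```

```text
leaf [0.54684285 0.09543786 0.1174191 ] [-3.4914747  28.18564161]
[[0.1, 0.1], [-0.6, 1.0], [-1.2, 1.2], [0.2, 0.5], [-0.9, -0.5], [-0.1, -0.6], [-1.1, 0.5], [-0.8, 0.2], [0.2, -0.2], [-0.8, -0.2]]
ledge axis at [0.61490196 0.09128535 0.14261264]
t [0.54702773 0.09360174] -3.058702466046262 1.1489619960057382
s [0.54790353 0.09807429] -3.2782320886125134 1.085141945461487
square [0.56728834 0.26166343 0.12568385] [-2.96367023 28.53515205]
[[-0.2, 0.4], [-1.0, 1.2], [-1.2, 0.2], [0.1, -0.1], [-0.6, -0.3], [-0.3, 0.3], [-0.7, -0.5], [-0.1, 0.2]]
ledge axis at [0.63522807 0.25814605 0.15129285]
t [0.56894407 0.26115815] -3.1123610819927636 1.1203370593517548
s [0.56625774 0.26185419] -2.87214611124039 0.9921406964128892
[[ 0.6071 -0.1462  0.008 ]
 [ 0.641  -0.3461  0.008 ]
 [ 0.3621 -0.3922  0.008 ]
 [ 0.3292 -0.1924  0.008 ]] [ 0.48487094 -0.26925691  0.008     ]
0.28221297479766805 0.20271609736002258 9.417153894981718
[[234.89774472 235.50881532]
 [180.63893799 186.91862787]
 [263.84042749 126.6138011 ]
 [317.60126953 166.5152477 ]]
bar [0.6250266  0.33964442 0.156     ]
bar [ 0.60959884 -0.0045784   0.156     ]
```

The crops confirm the white-bordered leaf at (276,160), with a pointed lower end. The fitted slope is 28°, and the rail axis comes out at z 0.143 against the true 0.150. The board measures 282 x 203 mm, so both agree with the given sizes. Next I go to a tilted pre-grasp and look with the wrist camera.

```bash
cat >> h.py <<'E'
def leafpose(v,pitch=30.):  # v x,y,z,yawdeg
    return np.array(v[:3]), R.from_euler('ZYX',[v[3],-pitch,0],degrees=True)
FL=R.from_matrix(np.diag([1.,-1,-1]))  # tool in leaf: x same, y,z flipped
def tool(p,r,gx=-.030,gz=0.,back=0.):
    rt=r*FL; g=p+r.apply([gx,0,gz])
    return g-rt.apply([0,0,.054+back]), rt.as_euler('xyz',degrees=True)
V0=[.5475,.0955,.1205,-2.9]
E
python3 - <<'E'
from h import *
from plant import robot
p,r=leafpose(V0)
t,e=tool(p,r,back=.13); print(t,e, robot.ik(t,e))
for b in (.03,0): 
    t2,e2=tool(p,r,back=b); print(robot.ik(t2,e2))
robot.move_pose(t,e)
s=robot.observe();print(s['time'],s['tool_pos'],s['tcp_rot'],s['q'],s['ft_force'])
c=robot.get_calibration('wrist'); im=robot.grab_frame('wrist'); cv2.imwrite('pics/w1.png',im)
import json; json.dump({k:np.array(v).tolist() for k,v in c.items()},open('w1.json','w'))
L=np.array([[92,26,4],[92,-26,4],[-46,-26,4],[-46,26,4],[-92,0,4]])/1e3
print(proj(c,r.apply(L)+p))
E
```

```text
[0.42967033 0.10146899 0.26484867] [180.  -30.   -2.9] None
None
[ -3.90317102 -47.29052639 -57.49602452  49.79830466   0.50156629
 179.13120622]Traceback (most recent call last):
  File "<stdin>", line 7, in <module>
plant.IKError: the arm cannot take that pose within its joint ranges
```

```bash
cat >> h.py <<'E'
# tool tilted: at hang the tool z leans tau deg (30 = normal to plate, 0 = vertical)
def tool2(p,r,tau,flip=0,gx=-.030,gz=.003,back=0.):
    F=FL if not flip else R.from_matrix(np.diag([-1.,1,-1]))
    rt=r*R.from_euler('y',30-tau,degrees=True)*F
    g=p+r.apply([gx,0,gz])
    return g-rt.apply([0,0,.054+back]), rt.as_euler('xyz',degrees=True)
def swing(V,a,dx=0,dz=0):
    p,r=leafpose(V); ax=p+r.apply([.072,0,-.010])
    _,r2=leafpose(V,a)
    return ax+r2.apply([-.072,0,.010])+np.array([dx*np.cos(np.radians(V[3])),dx*np.sin(np.radians(V[3])),dz]),r2
E
python3 - <<'E'
from h import *
from plant import robot
for flip in (0,1):
  for tau in (0,5,10,15,20,25,30):
    P={}
    p,r=leafpose(V0)
    for b in (.15,.1,.05,0): P[f'b{b}']=tool2(p,r,tau,flip,back=b)
    for a in (20,10,0): P[f's{a}']=tool2(*swing(V0,a),tau,flip)
    for z in (.03,.06,.09): P[f'l{z}']=tool2(*swing(V0,0,.003,z),tau,flip)
    for y in (9.4,189.4):
        for z in (.032,.07,.15): P[f'p{y:.0f},{z}']=tool2(*leafpose([.486,-.269,z,y],0),tau,flip)
    q={k:robot.ik(*v) for k,v in P.items()}
    print(flip,tau,'FAIL',[k for k,v in q.items() if v is None]); 
    for k in('b0','s0','p9,0.032','p189,0.032'):
        if q[k] is not None: print('   ',k,np.round(q[k]))
E
```

```text
0 0 FAIL []
    b0 [ -4.  -5. -20.  75.   0. 179.]
    s0 [ -3.  30.  19. 109.  -0. 180.]
    p9,0.032 [-34.  29.   6.  89. -20. 140.]
    p189,0.032 [-53. -16. -43.  49.  26. -59.]
0 5 FAIL []
    b0 [ -4. -12. -26.  70.   0. 179.]
    s0 [ -3.  24.  13. 104.  -0. 179.]
    p9,0.032 [-36.  24.   0.  84. -17. 138.]
    p189,0.032 [-51. -13. -39.  51.  22. -58.]
0 10 FAIL []
    b0 [ -4. -18. -32.  66.   0. 179.]
    s0 [ -4.  18.   7.  99.  -0. 179.]
    p9,0.032 [-37.  18.  -5.  80. -14. 135.]
    p189,0.032 [-49. -10. -35.  54.  17. -56.]
0 15 FAIL []
    b0 [ -4. -25. -39.  61.   0. 179.]
    s0 [ -4.  11.   1.  94.  -0. 179.]
    p9,0.032 [-39.  13. -10.  77. -11. 133.]
    p189,0.032 [-46.  -6. -30.  57.  12. -55.]
0 20 FAIL []
    b0 [ -4. -32. -45.  57.   0. 179.]
    s0 [ -4.   5.  -5.  90.  -0. 179.]
    p9,0.032 [-41.   8. -15.  73.  -8. 130.]
    p189,0.032 [-44.  -2. -26.  60.   8. -53.]
0 25 FAIL ['b0.15', 'b0.1']
    b0 [ -4. -40. -51.  54.   0. 179.]
    s0 [ -4.  -1. -11.  85.  -0. 179.]
    p9,0.032 [-43.   3. -20.  70.  -4. 128.]
    p189,0.032 [-42.   2. -21.  64. 
[... 817 characters left out ...]
 [-4. 11.  1. 94. -0. -1.]
    p9,0.032 [-39.  13. -10.  77. -11. -47.]
    p189,0.032 [-46.  -6. -30.  57.  12. 125.]
1 20 FAIL []
    b0 [ -4. -32. -45.  57.   0.  -1.]
    s0 [-4.  5. -5. 90. -0. -1.]
    p9,0.032 [-41.   8. -15.  73.  -8. -50.]
    p189,0.032 [-44.  -2. -26.  60.   8. 127.]
1 25 FAIL ['b0.15', 'b0.1']
    b0 [ -4. -40. -51.  54.   0.  -1.]
    s0 [ -4.  -1. -11.  85.  -0.  -1.]
    p9,0.032 [-43.   3. -20.  70.  -4. -52.]
    p189,0.032 [-42.   2. -21.  64.   4. 129.]
1 30 FAIL ['b0.15', 'b0.1', 'b0.05']
    b0 [ -4. -48. -57.  50.   1.  -1.]
    s0 [ -4.  -8. -17.  80.  -0.  -1.]
    p9,0.032 [-45.  -1. -24.  67.   0. -54.]
    p189,0.032 [-40.   7. -16.  67.   0. 131.]
```

Gripping square to the plate puts joints 2 and 3 near their limits. A tool tilt of about 18° is reachable throughout, so I use that.

```bash
echo "TAU=18" >> h.py; python3 - <<'E'
from h import *
from plant import robot
p,r=leafpose(V0)
t,e=tool2(p,r,TAU,1,back=.13)
robot.move_pose(t,e)
s=robot.observe();print(s['time'],s['tool_pos'],t,s['tcp_rot'],s['q'],s['ft_force'])
c=robot.get_calibration('wrist'); im=robot.grab_frame('wrist'); cv2.imwrite('pics/w1.png',im)
import json; json.dump({k:np.array(v).tolist() for k,v in c.items()},open('w1.json','w'))
L=np.array([[92,26,4],[92,-26,4],[-46,-26,4],[-46,26,4],[-92,0,4]])/1e3
print(proj(c,r.apply(L)+p).round())
E
```

```text
2.85 [0.46350245 0.09922955 0.28314773] [0.46326812 0.099767   0.28309248] [-179.99833644   17.99855634  177.02309121] [ -3.93230356 -37.71648843 -35.00250429  74.71774223   0.2935346
  -0.90864976] [ 0.71740388 -0.09879052 -0.27314586]
[[356. 346.]
 [291. 346.]
 [289. 173.]
 [357. 173.]
 [323. 112.]]
```

View pics/w1.png

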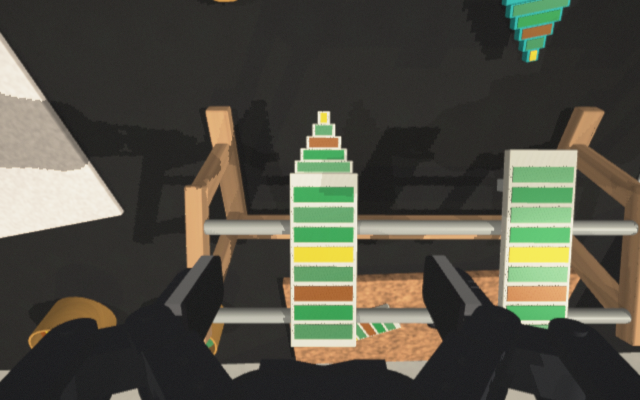

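The wrist view shows the leaf's corners at (290,346), (356,346), (290,174) and (357,174), with the tip at (323,112). That is within about 1 px of my prediction, so the pose is confirmed. Now I grip.

```bash
sed -i 's/^V0=.*/V0=[.5475,.0955,.1210,-2.9]/' h.py; python3 - <<'E'
from h import *
from plant import robot
p,r=leafpose(V0)
t,e=tool2(p,r,TAU,1,gz=-.001,back=.03)
robot.line_to(t,vel=.12)
t,e=tool2(p,r,TAU,1,gz=-.001)
print(robot.line_to(t,vel=.06,guard=8))
s=robot.observe();print(s['time'],s['tool_pos'],t,s['ft_force'])
robot.set_gripper(.045)
s=robot.observe();print(s['time'],s['tool_pos'],s['ft_force'],s['torque'],s['gripper_width'])
for n in('scene','wrist'): cv2.imwrite(f'pics/{n}2.png',robot.grab_frame(n))
E
```

```text
False
4.5583 [0.50531029 0.09764388 0.15629494] [0.50538632 0.09763339 0.15649103] [-0.07177268 -0.95362333 -0.16635027]
4.9667 [0.50554037 0.09764166 0.157052  ] [-2.34572402  1.06528123  4.56091544] [-0.05838186  0.51942167 -0.04956134] 0.050950556618343586
```

View pics/wrist2.png

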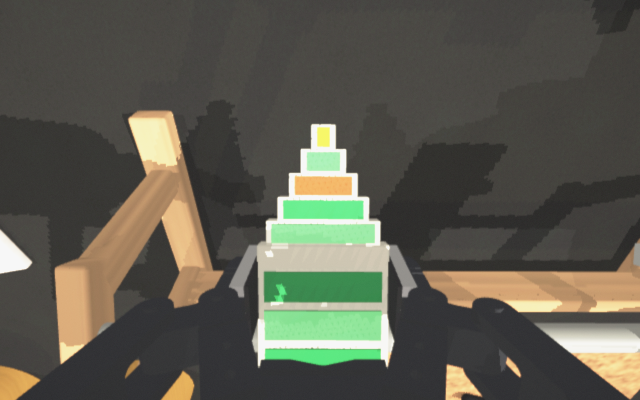

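View pics/scene2.png

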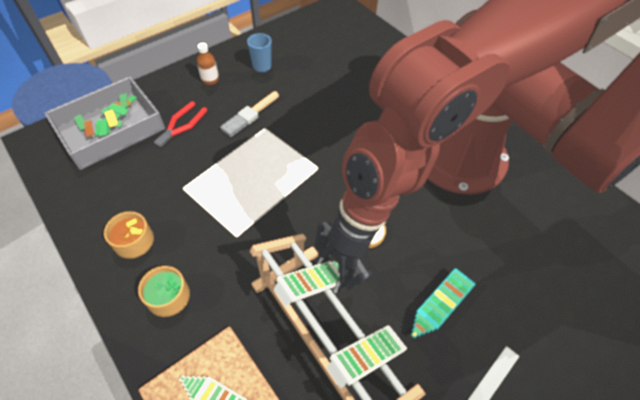

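The grip is on the parallel part just above the taper, at a width of 51 mm, with the pads at both sides (260/390, 300). Now the swing.

```bash
python3 - <<'E'
from h import *
from plant import robot
for i,a in enumerate([25,20,15,10,5,0]):
    k=(i+1)/6
    t,e=tool2(*swing(V0,a,.0015*k,.001+.0005*k),TAU,1,gz=-.001)
    g=robot.line_to(t,vel=.03,rotation=e,guard=25)
    s=robot.observe();print(a,g,s['time'],(s['tool_pos']-t).round(4),s['ft_force'].round(1),s['torque'].round(2),s['gripper_width'])
    if g: break
robot.pause(.25)
for n in('scene','wrist','top'): cv2.imwrite(f'pics/{n}3.png',robot.grab_frame(n))
b=cv2.imread("pics/scene3.png")
cv2.imwrite("pics/crop4.png",cv2.resize(b[205:380,230:425],None,fx=3.4,fy=3.4,interpolation=cv2.INTER_CUBIC))
E
```

```text
25 False 5.575 [-0.     -0.     -0.0006] [-0.   0.6 -0.6] [-0.04  0.21  0.02] 0.05051170833542214
20 False 6.05 [-0.      0.     -0.0004] [ 0.4  0.6 -1.1] [-0.01  0.12 -0.06] 0.05088863783324244
15 False 6.525 [-0.0001  0.     -0.0004] [-0.1  0.8 -1.8] [-0.05  0.03 -0.07] 0.050926873592015295
10 False 7.0 [-0.0001  0.0001 -0.0003] [-0.4 -0.  -2. ] [-0.02 -0.05 -0.06] 0.05074998221783279
5 False 7.475 [-0.0001  0.     -0.0003] [ 0.8 -0.7 -3.5] [ 0.02 -0.13 -0.02] 0.05051715049145652
0 False 7.95 [-0.0001  0.0001 -0.0003] [ 0.4  0.  -2.2] [ 0.01 -0.18  0.01] 0.05049230356550133
```

View pics/crop4.png

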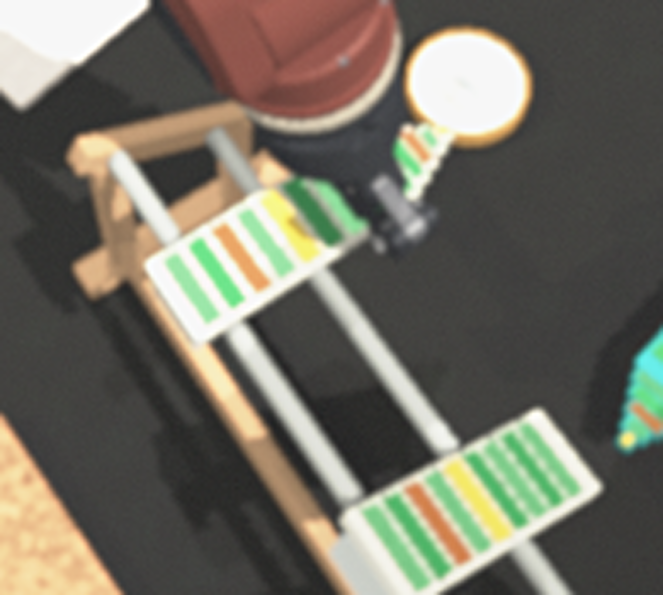

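View pics/wrist3.png

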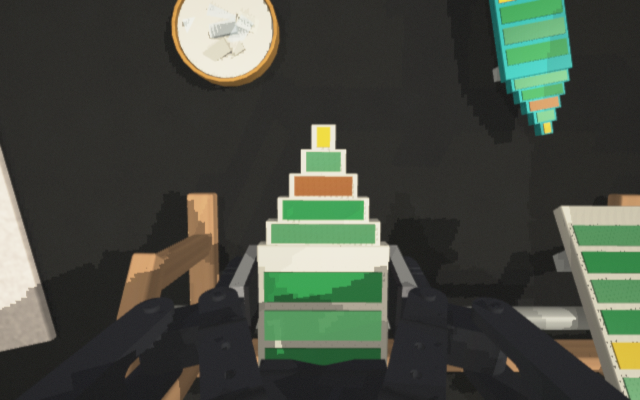

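```bash
python3 - <<'E'
from h import *
from plant import robot
p,r=swing(V0,0,.0015,.0015)
cs=robot.get_calibration('scene')
print(proj(cs,r.apply(np.array([[92,-26,4],[92,26,4]])/1e3)+p), crop([(147,262),(200,342)],3.4,(230,205)))
for dz,dx in ((.006,.003),(.03,.0035),(.10,.0035)):
    t,e=tool2(*swing(V0,0,dx,.0015+dz),TAU,1,gz=-.001)
    g=robot.line_to(t,vel=.03 if dz<.05 else .08,rotation=e,guard=12)
    s=robot.observe();print(dz,g,s['time'],(s['tool_pos']-t).round(4),s['ft_force'].round(1),s['torque'].round(2),s['gripper_width'])
    if g: break
robot.pause(.15)
for n in('scene','wrist'): cv2.imwrite(f'pics/{n}4.png',robot.grab_frame(n))
a=np.hstack([cv2.imread(f'pics/{n}4.png') for n in('scene','wrist')]); cv2.imwrite('pics/both4.png',cv2.resize(a,(800,250),interpolation=cv2.INTER_AREA))
E
```

```text
[[271.50827739 282.23047468]
 [287.07469348 305.06143183]] [[272.88235294 281.70588235]
 [288.47058824 305.23529412]]
0.006 False 8.7083 [ 0.0002 -0.      0.0003] [-0.8 -0.5 -2.2] [-0.04 -0.24  0.  ] 0.05076248928781757
0.03 False 9.6583 [-0.0001  0.     -0.0002] [-0.1  0.4 -2.4] [-0.01 -0.16 -0.03] 0.050096488681628484
0.1 False 10.6833 [-0.0001  0.     -0.0006] [ 0.2  0.4 -2.1] [-0.04 -0.21  0.02] 0.05081687645273602
```

View pics/both4.png

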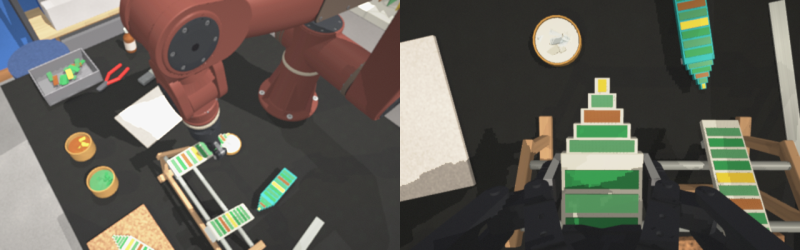

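```bash
python3 - <<'E'
from h import *
from plant import robot
B=[.485,-.268]
t,e=tool2(*leafpose([*B,.20,9.4],0),TAU,1,gz=-.001); robot.move_pose(t,e)
s=robot.observe();print(s['time'],(s['tool_pos']-t).round(4),s['q'].round(),s['ft_force'].round(1))
for z,v in ((.06,.1),(.041,.05)):
    t,e=tool2(*leafpose([*B,z,9.4],0),TAU,1,gz=-.001); g=robot.line_to(t,vel=v,rotation=e,guard=15)
    s=robot.observe();print(z,g,s['time'],(s['tool_pos']-t).round(4),s['ft_force'].round(1))
robot.pause(.1)
for n in('scene','wrist'): cv2.imwrite(f'pics/{n}5.png',robot.grab_frame(n))
a=np.hstack([cv2.imread(f'pics/{n}5.png')for n in('scene','wrist')]); cv2.imwrite('pics/both5.png',cv2.resize(a,(800,250),interpolation=cv2.INTER_AREA))
b=cv2.imread("pics/scene5.png")
cv2.imwrite("pics/crop5.png",cv2.resize(b[100:260,160:340],None,fx=3.4,fy=3.4,interpolation=cv2.INTER_CUBIC))
E
```

```text
12.35 [0.0004 0.0007 0.0002] [-40.   5.  -1.  91.  -9. -49.] [ 0.7  0.2 -2.2]
0.06 False 13.9 [ 0.0004 -0.0003  0.0007] [-0.2  0.2 -2.8]
0.041 False 14.4333 [-0.0002  0.0002 -0.0003] [-0.  -0.4 -2.1]
```

View pics/both5.png

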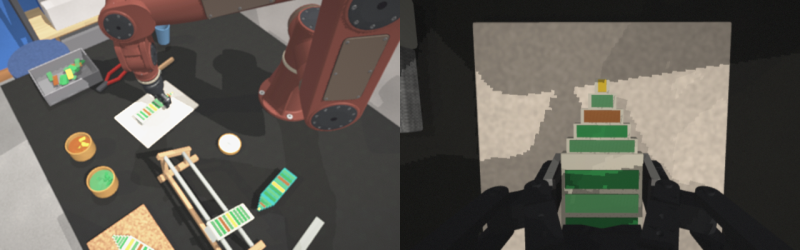

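View pics/crop5.png

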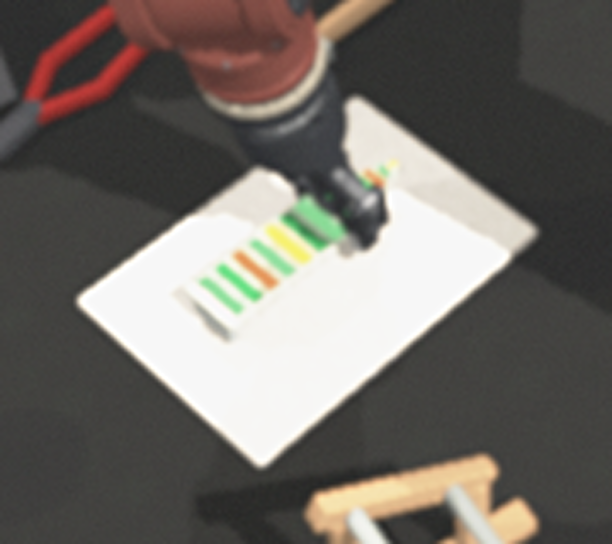

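The plaque is aligned and central over the board. I lower it to contact.

```bash
python3 - <<'E'
from h import *
from plant import robot
B=[.485,-.268]
t,e=tool2(*leafpose([*B,.028,9.4],0),TAU,1,gz=-.001); g=robot.line_to(t,vel=.015,rotation=e,guard=5)
s=robot.observe();print(g,s['time'],(s['tool_pos']-t).round(4),s['ft_force'].round(1),s['torque'].round(2))
robot.pause(.3)
s=robot.observe();print((s['tool_pos']-t).round(4),s['ft_force'].round(1))
for n in('scene','wrist'): cv2.imwrite(f'pics/{n}6.png',robot.grab_frame(n))
b=cv2.imread("pics/scene6.png")
cv2.imwrite("pics/crop6.png",cv2.resize(b[100:260,160:340],None,fx=3.4,fy=3.4,interpolation=cv2.INTER_CUBIC))
E
```

```text
True 15.3 [-0.0001  0.      0.0027] [-0.2  1.   5.3] [ 0.1  -0.02 -0.  ]
[-0.0001  0.0001  0.0027] [0.4 0.1 5.2]
```

View pics/crop6.png

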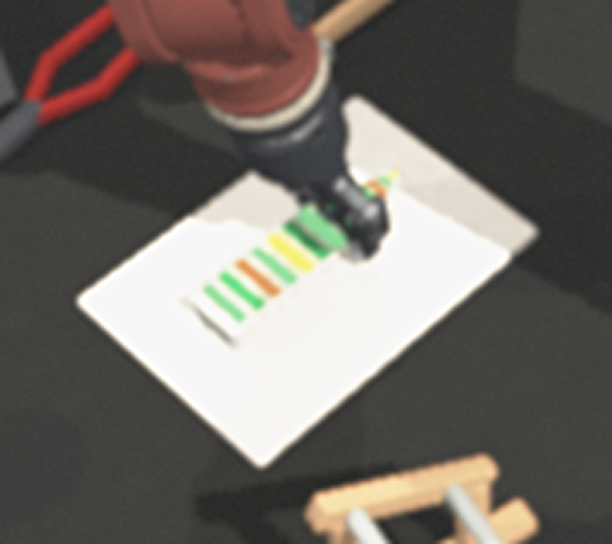

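Contact came at leaf z ≈ 0.031, where 0.032 was expected. I release and back off.

```bash
python3 - <<'E'
from h import *
from plant import robot
robot.set_gripper(.085); robot.pause(.2)
s=robot.observe();print(s['time'],s['gripper_width'],s['ft_force'].round(1))
R0=R.from_euler('xyz',s['tcp_rot'],degrees=True); z=R0.apply([0,0,1])
robot.line_to(s['tool_pos']-z*.05,vel=.06)
robot.line_to(s['tool_pos']-z*.14+[0,0,.03],vel=.15)
t=robot.observe(); print(t['time'])
robot.move_pose([.35,-.40,.33],[180,0,-160]) if robot.ik([.35,-.40,.33],[180,0,-160]) is not None else print('noik')
robot.pause(.2)
for n in('scene','top','wrist'): cv2.imwrite(f'pics/{n}7.png',robot.grab_frame(n))
s=robot.observe();print(s['time'],s['tool_pos'],s['ft_force'].round(1))
b=cv2.imread("pics/scene7.png"); cv2.imwrite("pics/crop7.png",cv2.resize(b[100:400,160:440],None,fx=2,fy=2,interpolation=cv2.INTER_CUBIC))
E
```

```text
16.3417 0.08519449249458923 [-0.   0.1  0.5]
18.275
19.4583 [ 0.35062902 -0.39946962  0.32954132] [-0.3  0.   0.6]
```

View pics/crop7.png

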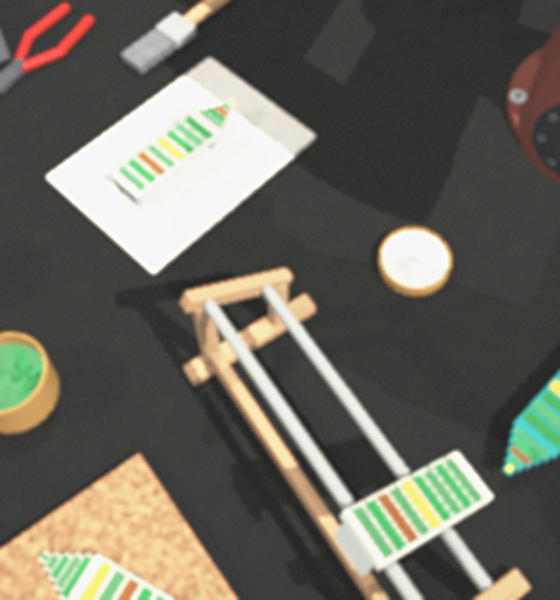

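View pics/top7.png

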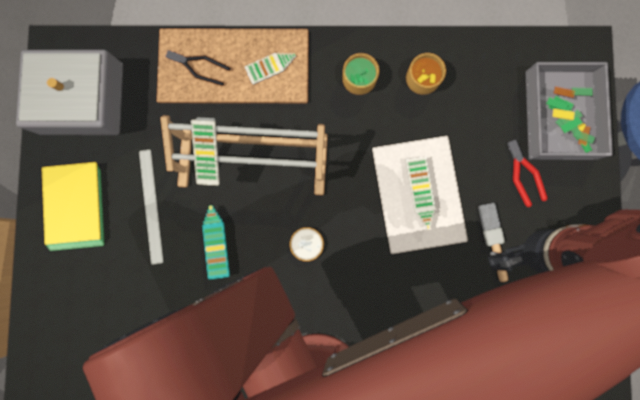

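The top view shows the leaf lying face up from about (416,157) to (428,229). Its middle is about (422,193), against a board centre of about (420,195). The square plaque is unchanged at (205,150), and the arm is clear. I hand in.

```bash
python3 - <<'E'
from plant import robot
robot.job_done(); print(robot.observe()['time'])
E
```

```text
the job is handed in; nothing more can be done
the job is handed in; nothing more can be done
```

The leaf plaque is lying glass strips up in the middle of the white board, and I handed the job in at about 19.5 s of the 42 s. I gripped it across its width just above the taper and swung it level about the upper rail. I then lifted the lip off with no sign of binding, lowered the plaque until it touched the board and released it.

**Plaque on the board:** In the last pictures its middle is about 2 px (roughly 4–5 mm) from the board's centre, and its length runs along the board's.

**Other plaque and arm:** The square-ended plaque looks unmoved, and the arm stood clear of everything. Forces at each step read about 5 N or less, and the grip did not slip.

**Small disagreements:**
- The first camera fit gave a 28° slope and put the rail 7 mm low, so I used the stated 30° and a height between the two. The wrist view agreed within about 1 px.
- The plaque touched the board about 1 mm lower than calculated.
- The two fixed cameras differed by about 3 mm on where the board is.

I judged the final flatness and position by eye from the pictures rather than by a new fit, and the hand-in gave no verdict.

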